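Dust a fresh lino block at the air gun

TASK

Take only the top block from the spring-loaded holder of green-grey linoleum blocks, letting the spring lift the next one into place, and lay it gently, flat and linoleum face up, inside the yellow corner stops of the tray in front of the air gun. Let go of it, then squeeze the gun's red trigger fully home for about a second to blow the block clean, and release it. Leave the other blocks and the tools around where they are.

Things in the scene. Friction and masses are not known exactly. Their poses are not given: they have to be found in the camera images.
- lino1_mid (a point): centre of the top block in the lino holder, the one to take: 90 (x) x 56 (y) x 22 mm (z) pale wood block, about 90 g, top 5 mm a dark green-grey linoleum face (z points out of it, up). It rests freely on the next, equal block, which begins 22 mm below its top face: grip across the 56 mm with the fingertips no lower than its underside, lift straight up
- lino2_mid (a point): centre of the second block in the lino holder (same size and axes as the top one), directly under the top block; must stay in the holder, and is lifted about 22 mm by the spring when the top one is taken
- lino3_mid (a point): centre of the third, lowest lino block in the lino holder; must stay in the holder
- lino_holder: sprung holder of the lino blocks, fixed: grey base 130 (x) x 100 (y) x 10 mm, four aluminium corner angles up to 92 mm guide the blocks with 2.5 mm play; the middle 69 mm of the blocks' long sides is open to fingers. Stack top 98 to 114 mm above the table. Origin under the base's centre, x along the blocks' length. The two holders look alike and may swap places
- lino_lift (a joint): height in metres of the orange sprung platform under the lino blocks above its lowest position; 0 to 0.062, about 0.014 with three blocks; it rises about 0.022 for each block taken off (soft spring, 40 N/m)
- birch_holder: the other sprung holder, same shape and axes as the lino holder, holding three plain pale wood blocks of the same size; leave alone
- birch1_mid (a point): centre of the top plain pale block in the other holder; leave alone
- birch2_mid (a point): centre of the second plain pale block; leave alone
- birch3_mid (a point): centre of the third plain pale block; leave alone
- station: the dusting station, fixed to the table: grey board 12 mm thick, 150 mm along its x, from 75 mm on the -y side to 245 mm on the +y side of its origin. The tray lies at its origin, the air gun 190 mm away along its +y. Origin on the table under the tray's centre
- tray_floor (a point): centre of the tray floor (yellow patch), 12 mm above the table, station's axes. Four yellow corner stops 10 mm high bound a pocket 100 (x) x 66 mm (y): a block with its length along x has 5 mm play all round. Stops cover 12 mm of each side at the corners, the middle is open for fingers. The gun's nozzle tip is 104 mm from the centre along y, 48 mm above the table
- grip_mid (a point): centre of the air gun's upright fixed blue grip at the height to squeeze it, 145 mm above the table, same axes as the station; the grip is a post 22 mm (x) by 24 mm (y), its top 172 mm above the table. The red trigger lever stands on its -y side (toward the tray)
- trigger_pad (a point): centre of the red trigger lever at the height to squeeze it (about 144 mm); 18 mm wide (x), 6 mm thick, 92 mm long, hinged at its lower end 75 mm above the table, top about 165 mm. Released it leans away from the grip: lever plus grip are 46 mm across (y) here; squeezed fully 32 mm, the lever's outer face then 20 mm on the -y side of the grip's centre
- trigger (a joint): angle of the trigger in rad: 0 released, 0.20 squeezed fully home against the grip; it springs back by itself. Squeezing takes about 4 N at first and 8 N fully home at the pad height
- gouge_a: a wood-carving gouge lying flat, black flat-sided handle 18 mm wide and 16 mm high, brass ferrule, thin steel blade; origin on the table side at the handle's front end, x toward the blade tip (57 mm), handle 100 mm the other way; on the table in front. Bystander, leave alone
- gouge_b: a wood-carving gouge lying flat, red-brown flat-sided handle 18 mm wide and 16 mm high, brass ferrule, thin steel blade; origin on the table side at the handle's front end, x toward the blade tip (57 mm), handle 100 mm the other way; on the table in front. Bystander, leave alone
- gouge_c: a wood-carving gouge lying flat, black flat-sided handle 18 mm wide and 16 mm high, brass ferrule, thin steel blade; origin on the table side at the handle's front end, x toward the blade tip (57 mm), handle 75 mm the other way; on the station board beside the air gun. Bystander, leave alone
- gouge_d: a wood-carving gouge lying flat, red-brown flat-sided handle 18 mm wide and 16 mm high, brass ferrule, thin steel blade; origin on the table side at the handle's front end, x toward the blade tip (57 mm), handle 75 mm the other way; on the table in front of the birch holder. Bystander, leave alone
- brayer: ink roller, black rubber roll 90 mm long and 36 mm across, wooden handle, 155 mm long overall, origin under the roll. Bystander, leave alone
- ink_jar: blue jar with a black cap, 68 mm across, 70 mm high, origin at its foot. Bystander, leave alone
- baren: flat round wooden rubbing pad 110 mm across with a bar handle, 28 mm high, origin under its centre. Bystander, leave alone
Not all that is in view belongs to the job. What is shaped like the part that bears lino3_mid but purple is not meant.

How it is judged:
By the outcome, as a careful person would: the job done as asked, in the order asked, and still so for the second after the job is handed in, with the robot touching nothing.
It also fails if it takes over 51 s, if anything falls off the work surface, if the arm or the gripper's body presses on something with over 40 N, if the wrist force passes 120 N, or if a joint passes its speed limit or range.

ROBOT

A 7-joint arm with a two-finger parallel gripper is mounted at the origin on the work surface. World frame = base frame: x ahead of the robot, y to its left, z up, the work surface at z = 0. Lengths are in m, angles in rad, forces in N, time in s.
With the tool pointing down it reaches from about 0.425 to 0.8 m from the base axis. Payload 8.3 kg.
Tool frame: the origin (TCP) lies on the centre line of the jaws, within the pads' length; the fingertips stand arm.finger_overhang ahead of it and the grasp point (between the pads) is the TCP (arm.finger_overhang is the distance from the TCP to the fingertips, in m); z points along the fingers, y is the line along which they close (so a half turn about z gives the same grasp; the last joint's range is limited). The gripper opens to 85 mm and grips with 20 to 120 N. Pads are 22 mm wide; open, the fingers measure 114 mm over their backs; the gripper's body (76 mm by 85 mm) begins 54 mm behind the grasp point. The pads swing forward as they close: fully open they stand 13 mm farther back than shut.
Start: joints at [1.274, 0.383, 0.016, 1.37, -0.006, 1.388, -0.046], TCP at [0.145, -0.608, 0.25] pointing down, gripper open.
Joint ranges: [-2.95, 2.95], [-0.25, 2.06], [-1.52, 1.56], [0.18, 2.33], [-1.44, 4.58], [0.02, 2.06], [-3.01, 3.01]. Speed limits (rad/s): [2.39, 2.39, 3.01, 3.01, 3.14, 3.14, 3.14].

INTERFACE

Orientations are given as a 3x3 rotation matrix whose columns are the frame's x, y, z axes.
In Python, from rig import status, vision, workorder, arm gives the robot as it stands. The module is installed in compiled form; this text tells all that it offers.
- The arm moves only by the shell command python3 -m crank 'ROWS'. ROWS is JSON, a list of rows, each a list of 3 entries, a list of its own where there are three numbers: the shift along the tool's x, y, z in cm, then the turn, a rotation vector about the tool's x, y, z in degrees, then the gripper's target within -1 to 1 (fully open at 1, half-way at 0, shut at -1). In form: [[[tx, ty, tz], [rx, ry, rz], jaw], ...]. A call has 1 to 12 rows; each row shifts and turns the commanded pose from where the row before left it, along the tool's axes as they then stand; what a row does not reach is not made up. A row lasts 1/10 s, in which the tool goes at most 50 mm and 8.59 degrees, less where a joint would pass 70% of its speed; a pose out of reach is approached as far as the arm can. A call with a gripper value outside its range is refused whole. The fingers move at their own pace and stop on an object; the grip force is fixed at half the most. Time passes only in rows, so rows that do not move let the fingers close. It gives the time, the measured TCP pose, the force, the opening and the grip force at its end, in the units of the state.
- status.sense(): the state, without advancing time (a new reading comes with each control period).
- vision.get_image(name): name is "scene" or "side" or "wrist"; returns the picture (384x512x3 uint8, blue, green, red); there is no depth.
- vision.camera_params(name): a dict with "mtx" (3x3 intrinsics, pixels), "extrinsics" (4x4, takes a point from camera to world coordinates); the wrist camera has in their place "T_tool_cam" (4x4, takes a point from camera to tool coordinates, whose origin is the TCP and whose axes are the flange's). Camera axes: x right, y down, z forward; pixel columns grow to the right and rows downward; lengths in m; the calibration is good to about 2 mm. A picture is of the moment at which its call begins: read the wrist's pose just before it. camera_params takes no time and is no camera call.
- workorder.job_done(): hands the job in; it is judged then, once.
Trained networks look in the newest picture that a camera, given by its name, has taken for a name from the list of things; names that differ only in an ending like _2 or _b are one class to them, and where a whole thing is asked for, a point or a joint stands for the part that bears it (a point fixed in the world has none). Each returns a list of dicts, best first, with "conf" (0 to 1); they miss things now and then, are a little off and sometimes report something else, mostly with a low value. They report only what shows in the picture. A call takes as long as a camera call. They do not tell look-alikes from the thing itself.
- vision.trace(camera, thing): "pixels" (384x512 bool, what is visible of it).
- vision.pinpoint(camera, thing): "position" ([x, y, z] in m, in world coordinates, good to about 4 mm: a listed point, or the origin of a listed thing).
The state is a dict: "time": time; "joint_pos": joint angles; "joint_velocities": joint speeds; "tau": joint torques, N m; "position": TCP position; "tool_rot": TCP orientation; "contact_force": force on the tool from outside, world axes, zero at the start; "torque": the same for the moment, N m; "finger_gap": opening from 0.0 (shut) to 1.0 (fully open); "grip_force": force on a finger pad.
Only numpy, scipy, OpenCV 4.12 (cv2) and the standard library are available. Lean on these libraries where they do the work, as an engineer would, in place of code of your own. Each camera call takes 0.05 s, during which the arm holds its last target. There are 200 camera calls.

## Working session

There is one attempt and no reset: what is moved stays moved. The work goes in short steps, Python scripts to look and compute and a shell command to move; the robot and the scene stay as the last step left them, time stands still between calls to the robot, and variables do not carry over. Pictures are saved under pics/ and viewed, at most 13 in all, crops included, and the job is handed in when it is done.

```bash
mkdir -p pics; python3 - <<'E'
from rig import status,vision,arm
import cv2,numpy as np
s=status.sense();print(s['time'],s['position'],np.round(s['tool_rot'],3).tolist(),arm.finger_overhang)
ims=[]
for c in("scene","side"):
    im=vision.get_image(c);cv2.imwrite(f'pics/{c}0.png',im)
    for t in("lino1_mid","lino2_mid","lino_holder","birch_holder","birch1_mid","tray_floor","grip_mid","trigger_pad","station"):
        r=vision.pinpoint(c,t)
        print(c,t,[(np.round(q['position'],3).tolist(),round(q['conf'],2)) for q in r[:3]])
    p=vision.camera_params(c);print(np.round(p['extrinsics'],3).tolist(),p['mtx'][0][0])
E
```

```text
0.0 [ 0.1447486  -0.60752969  0.24926338] [[0.973, 0.232, -0.0], [0.232, -0.973, 0.002], [-0.0, -0.002, -1.0]] 0.019
scene lino1_mid [([0.573, -0.393, 0.096], 0.89)]
scene lino2_mid [([0.576, -0.394, 0.075], 0.5)]
scene lino_holder [([0.571, -0.391, -0.0], 0.77)]
scene birch_holder [([0.547, -0.136, 0.002], 0.6)]
scene birch1_mid [([0.551, -0.14, 0.092], 0.58)]
scene tray_floor [([0.542, 0.108, 0.015], 0.67)]
scene grip_mid [([0.556, 0.298, 0.141], 0.93)]
scene trigger_pad [([0.558, 0.27, 0.14], 0.62)]
scene station [([0.54, 0.11, 0.005], 0.91)]
[[-0.409, 0.526, -0.746, 1.488], [0.913, 0.225, -0.341, 0.392], [-0.011, -0.82, -0.572, 0.821], [0.0, 0.0, 0.0, 1.0]] 412.30236613369135
side lino1_mid [([0.574, -0.394, 0.098], 0.65), ([0.464, -0.146, -0.005], 0.33), ([0.555, 0.304, 0.143], 0.32)]
side lino2_mid [([0.575, -0.387, 0.074], 0.64)]
side lino_holder [([0.574, -0.392, 0.001], 0.85), ([0.576, -0.394, 0.074], 0.72)]
side birch_holder [([0.552, -0.142, -0.001], 0.95)]
side birch1_mid [([0.551, -0.143, 0.095], 0.92)]
side tray_floor [([0.54, 0.117, 0.013], 0.56), ([0.577, -0.39, 0.077], 0.17)]
side grip_mid [([0.556, 0.304, 0.144], 0.87)]
side trigger_pad [([0.552, 0.274, 0.144], 0.51), ([0.304, 0.256, -0.002], 0.17)]
side station [([0.541, 0.114, -0.004], 0.78), ([0.544, -0.137, 0.055], 0.58)]
[[-0.969, -0.174, 0.176, 0.324], [-0.247, 0.699, -0.671, 0.764], [-0.006, -0.694, -0.72, 0.955], [0.0, 0.0, 0.0, 1.0]] 455.57940398019076
```

View pics/scene0.png

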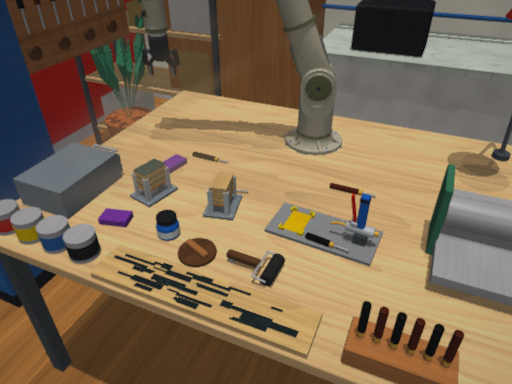

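View pics/side0.png

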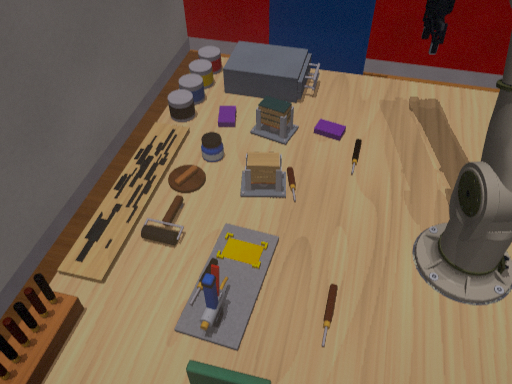

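The pictures show these candidates for the top lino block:
- **Green-topped stack:** scene (153,170), side (275,105).
- **Plain pale stack:** scene (222,185), side (263,160). This is the birch holder.
- **Purple blocks:** scene (117,217) and (175,162). These are decoys.

I choose the green-topped stack and will check it from above with the wrist camera.

```bash
python3 -m crank '[[[3.9,-0.92,0],[0,0,0],1],[[3.9,-0.92,0],[0,0,0],1],[[3.9,-0.92,0],[0,0,0],1],[[3.9,-0.92,0],[0,0,0],1],[[3.9,-0.92,0],[0,0,0],1],[[3.9,-0.92,0],[0,0,0],1],[[3.9,-0.92,0],[0,0,0],1],[[3.9,-0.92,0],[0,0,0],1],[[3.9,-0.92,0],[0,0,0],1],[[3.9,-0.92,0],[0,0,0],1],[[3.9,-0.92,0],[0,0,0],1],[[3.9,-0.92,0],[0,0,0],1]]'
cat > h.py <<'E'
from rig import status,vision,arm
import cv2,numpy as np
def cam(name):
    "K, T_world_cam"
    p=vision.camera_params(name)
    if name!='wrist': return np.array(p['mtx']),np.array(p['extrinsics'])
    s=status.sense();T=np.eye(4);T[:3,:3]=s['tool_rot'];T[:3,3]=s['position']
    return np.array(p['mtx']),T@np.array(p['T_tool_cam'])
def plane(uv,KT,z):
    "pixels to world on the plane at height z"
    K,T=KT;uv=np.atleast_2d(uv).astype(float)
    d=(T[:3,:3]@np.linalg.inv(K)@np.c_[uv,np.ones(len(uv))].T).T
    return T[:3,3]+d*((z-T[2,3])/d[:,2])[:,None]
def proj(P,KT):
    K,T=KT;p=np.linalg.inv(T)@np.r_[P,1];q=K@p[:3];return q[:2]/q[2]
def maskpoly(m,KT,z):
    "min-area rectangle of a mask on plane z: centre, sides, yaw of long side (deg)"
    c=max(cv2.findContours(m.astype(np.uint8),0,1)[0],key=cv2.contourArea)
    w=plane(c[:,0,:],KT,z)[:,:2]
    (cx,cy),(a,b),t=cv2.minAreaRect((w*1000).astype(np.float32))
    if a<b:a,b,t=b,a,t+90
    return round(cx,1),round(cy,1),round(a,1),round(b,1),round((t+90)%180-90,1)
E
python3 - <<'E'
from h import *
KT=cam('wrist');im=vision.get_image('wrist');cv2.imwrite('pics/w1.png',im)
s=status.sense();print(s['time'],s['position'],np.round(s['tool_rot'],3).tolist())
for t in("lino1_mid","lino2_mid","lino_holder"):
    for q in vision.pinpoint('wrist',t)[:2]:print(t,np.round(q['position'],4),round(q['conf'],2))
for q in vision.trace('wrist','lino1_mid')[:2]:print(q['conf'],q['pixels'].sum(),maskpoly(q['pixels'],KT,.11))
E
```

```text
time: 2.2
position: [0.5758, -0.3914, 0.2504]
tool_rot: [[0.973, 0.231, 0.0], [0.231, -0.973, -0.0], [0.0, 0.0, -1.0]]
contact_force: [0.5, -0.6, 0.0]
finger_gap: 0.999
grip_force: 0.0
2.25 [ 0.58212585 -0.38436497  0.24925182] [[0.971, 0.24, 0.003], [0.24, -0.971, 0.005], [0.004, -0.004, -1.0]]
lino1_mid [ 0.5711 -0.387   0.0956] 0.69
0.62 5114 (576.4, -391.0, 91.3, 56.4, -13.7)
0.19 3807 (554.6, -170.7, 96.6, 45.0, -2.2)
```

View pics/w1.png

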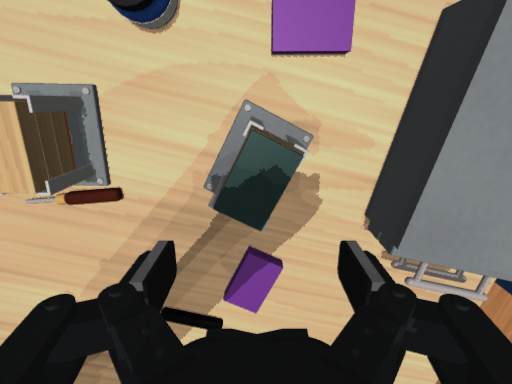

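The wrist view shows the dark green top block at about (258,178), with its yaw near -14°. The birch stack is at the left edge and the two purple blocks at (313,25) and (253,280), so the choice is confirmed. Next I turn, descend and look again.

```bash
python3 -m crank '[[[-0.7,0.5,1],[0,0,6.8],1],[[0,0,2],[0,0,6.8],1],[[0,0,2],[0,0,6.8],1],[[0,0,1],[0,0,6.8],1],[[0,0,0],[0,0,0],1],[[0,0,0],[0,0,0],1]]'
python3 - <<'E'
from h import *
from itertools import combinations
uv={}
for c in('wrist','side','scene'):
    KT=cam(c);im=vision.get_image(c)
    if c=='wrist':cv2.imwrite('pics/w2.png',im)
    for q in vision.trace(c,"lino1_mid")[:1]:
        print(c,q['conf'],q['pixels'].sum(),*[maskpoly(q['pixels'],KT,z) for z in(.102,.107,.112)])
    for q in vision.pinpoint(c,"lino1_mid")[:1]:
        print(np.round(q['position'],4),round(q['conf'],2))
s=status.sense();print(s['time'],s['position'],np.round(s['tool_rot'],3).tolist())
E
```

```text
time: 3.05
position: [0.5679, -0.3999, 0.1911]
tool_rot: [[0.972, -0.237, 0.0], [-0.237, -0.972, -0.001], [0.0, 0.001, -1.0]]
contact_force: [0.9, 0.4, 0.6]
finger_gap: 1.003
grip_force: 0.0
wrist 0.57 7836 (575.0, -390.9, 94.3, 57.4, -13.8) (576.6, -391.5, 92.0, 56.1, -13.8) (578.2, -392.2, 89.8, 54.7, -13.8)
[ 0.5706 -0.388   0.0956] 0.62
side 0.78 476 (574.4, -386.4, 101.4, 81.2, -13.6) (573.0, -379.6, 100.8, 80.7, -13.6) (571.5, -372.9, 100.2, 80.3, -13.6)
[ 0.5736 -0.392   0.0949] 0.94
scene 0.82 354 (584.0, -385.1, 100.5, 79.1, -16.4) (590.3, -379.7, 99.8, 78.6, -16.4) (596.6, -374.3, 99.1, 78.0, -16.4)
[ 0.5755 -0.3896  0.0961] 0.84
3.5 [ 0.56893397 -0.39865012  0.19054409] [[0.971, -0.238, 0.0], [-0.238, -0.971, -0.0], [0.0, 0.0, -1.0]]
```

View pics/w2.png

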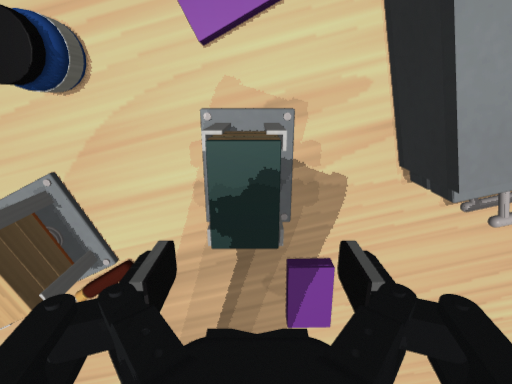

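The top block is centred at about (245,192) and squared to the jaws. I descend and grip it.

```bash
python3 -m crank '[[[0.4,-0.9,1],[0,0,0],1],[[0,0,2],[0,0,0],1],[[0,0,2],[0,0,0],1],[[0,0,1.5],[0,0,0],1],[[0,0,1],[0,0,0],1],[[0,0,0.45],[0,0,0],1],[[0,0,0],[0,0,0],1],[[0,0,0],[0,0,0],1]]'
python3 -m crank '[[[0,0,0],[0,0,0],-0.1],[[0,0,0],[0,0,0],-0.1],[[0,0,0],[0,0,0],-0.3],[[0,0,0],[0,0,0],-0.5],[[0,0,0],[0,0,0],-0.5]]'
python3 - <<'E'
from h import *
vision.get_image('side');im=vision.get_image('side');cv2.imwrite('pics/s2.png',cv2.resize(im[60:180,200:360],None,fx=4,fy=4,interpolation=2))
E
```

```text
time: 4.3
position: [0.5754, -0.3911, 0.1117]
tool_rot: [[0.971, -0.239, 0.001], [-0.239, -0.971, -0.001], [0.001, 0.0, -1.0]]
contact_force: [-0.7, 0.6, 0.2]
finger_gap: 1.001
grip_force: 0.0
time: 4.8
position: [0.575, -0.3909, 0.111]
tool_rot: [[0.971, -0.239, 0.0], [-0.239, -0.971, -0.0], [0.0, 0.0, -1.0]]
contact_force: [0.5, -0.3, -0.0]
finger_gap: 0.637
grip_force: 68.5
```

View pics/s2.png

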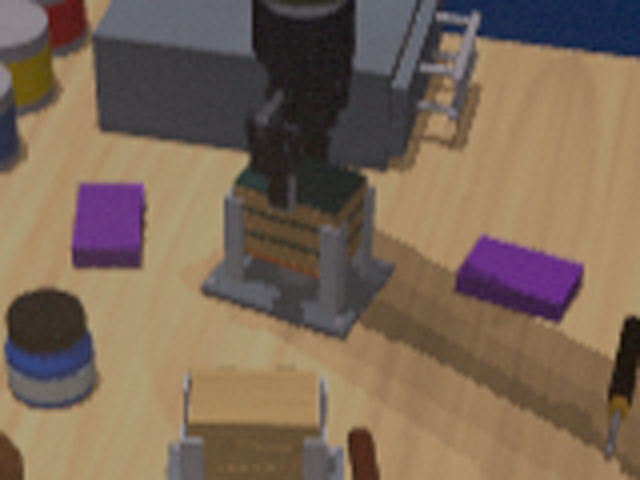

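The fingers are closed across the top block only: opening 0.64 (about 54 mm), fingertips ending within the top layer at crop (283,190). I lift slowly.

```bash
python3 -m crank '[[[0,0,-0.5],[0,0,0],-0.5],[[0,0,-0.5],[0,0,0],-0.5],[[0,0,-0.8],[0,0,0],-0.5],[[0,0,-1],[0,0,0],-0.5],[[0,0,-1],[0,0,0],-0.5],[[0,0,-1.2],[0,0,0],-0.5],[[0,0,-2],[0,0,0],-0.5],[[0,0,-3],[0,0,0],-0.5],[[0,0,-3],[0,0,0],-0.5],[[0,0,-2],[0,0,0],-0.5]]'
python3 - <<'E'
from h import *
im=vision.get_image('side');a=cv2.resize(im[40:170,200:360],None,fx=2.5,fy=2.5,interpolation=2)
im=vision.get_image('scene');b=cv2.resize(im[100:230,90:250],None,fx=2.5,fy=2.5,interpolation=2)
cv2.imwrite('pics/l.png',np.hstack([a,b]))
for c in('side','scene'):
  for t in('lino1_mid','lino2_mid','tray_floor','grip_mid','trigger_pad'):
    for q in vision.pinpoint(c,t)[:2]:print(c,t,np.round(q['position'],4),round(q['conf'],2))
  for t in('tray_floor','station'):
    for q in vision.trace(c,t)[:2]:print(c,t,round(q['conf'],2),q['pixels'].sum(),maskpoly(q['pixels'],cam(c),.012))
E
```

```text
time: 5.9
position: [0.5753, -0.3911, 0.2647]
tool_rot: [[0.971, -0.239, 0.003], [-0.239, -0.971, -0.002], [0.003, 0.001, -1.0]]
contact_force: [1.0, -0.4, -1.3]
finger_gap: 0.633
grip_force: 68.3
side lino1_mid [ 0.5711 -0.3913  0.2514] 0.77
side lino1_mid [ 0.7716 -0.1065 -0.0022] 0.64
side lino2_mid [ 0.5742 -0.389   0.1   ] 0.78
side lino2_mid [0.5384 0.1162 0.0158] 0.22
side tray_floor [0.5357 0.1168 0.0106] 0.69
side grip_mid [0.5564 0.3056 0.1423] 0.88
side trigger_pad [0.5574 0.2748 0.143 ] 0.68
side tray_floor 0.65 6958 (546.4, 199.5, 321.9, 151.7, 86.2)
side station 0.97 7166 (546.5, 198.4, 324.7, 154.1, 86.4)
side station 0.62 832 (766.7, 102.9, 109.5, 63.8, -2.5)
scene lino1_mid [ 0.5751 -0.3924  0.2519] 0.85
scene lino2_mid [ 0.5769 -0.3917  0.0931] 0.58
scene lino2_mid [ 0.5448 -0.1429  0.0677] 0.36
scene tray_floor [0.5429 0.1102 0.0145] 0.84
scene tray_floor [ 0.5553 -0.1405  0.0934] 0.45
scene grip_mid [0.5537 0.2988 0.1373] 0.86
scene grip_mid [ 0.7315 -0.2313 -0.0021] 0.63
scene trigger_pad [0.5526 0.2716 0.1385] 0.56
scene tray_floor 0.96 4141 (471.6, 202.2, 326.2, 319.4, -3.6)
scene tray_floor 0.3 93 (400.9, 255.6, 122.7, 15.5, 12.9)
scene station 0.77 4237 (474.6, 199.0, 330.5, 322.3, -1.7)
```

View pics/l.png

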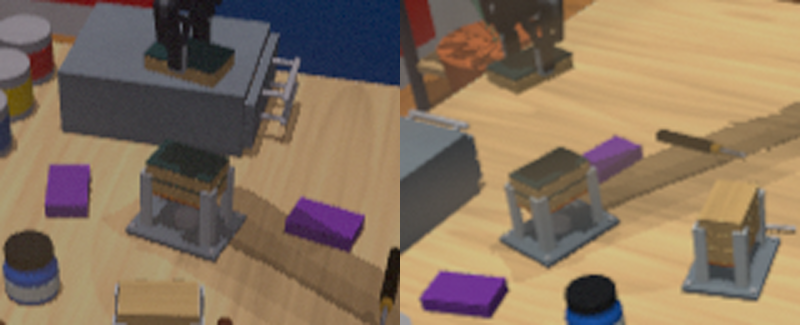

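Only the top block came up. It hangs level in the jaws at (190,55), and the next block has risen into place with two left. I turn to the station's yaw (about -4°) and travel toward the tray, stopping short for a look.

```bash
python3 -m crank '[[[0,0,0],[0,0,-5],-0.5],[[0,0,0],[0,0,-5],-0.5],[[-0.6,-3,0],[0,0,0],-0.5],[[-0.6,-4.5,0],[0,0,0],-0.5],[[-0.6,-4.5,0],[0,0,0],-0.5],[[-0.6,-4.5,0],[0,0,0],-0.5],[[-0.6,-4.5,0],[0,0,0],-0.5],[[-0.6,-4.5,0],[0,0,0],-0.5],[[-0.6,-4.5,0],[0,0,0],-0.5],[[-0.6,-4.5,0],[0,0,0],-0.5],[[-0.6,-3.5,0],[0,0,0],-0.5],[[0,0,0],[0,0,0],-0.5]]'
python3 -m crank '[[[0,0,0],[0,0,0],-0.5],[[0,0,0],[0,0,0],-0.5]]'
python3 - <<'E'
from h import *
KT=cam('wrist');im=vision.get_image('wrist');cv2.imwrite('pics/w3.png',im)
for t in('tray_floor','grip_mid','trigger_pad','lino1_mid'):
    for q in vision.pinpoint('wrist',t)[:2]:print(t,np.round(q['position'],4),round(q['conf'],2))
for q in vision.trace('wrist','station')[:1]:print('station',maskpoly(q['pixels'],KT,.012))
hsv=cv2.cvtColor(im,cv2.COLOR_BGR2HSV);m=cv2.inRange(hsv,(22,180,120),(34,255,255))
n,l,st,c=cv2.connectedComponentsWithStats(m);k=1+st[1:,4].argmax();print(st[k],maskpoly(l==k,KT,.012))
E
```

```text
time: 7.9
position: [0.5457, -0.0008, 0.2616]
tool_rot: [[0.998, -0.056, 0.001], [-0.056, -0.998, 0.003], [0.001, -0.003, -1.0]]
contact_force: [0.6, 0.7, -0.6]
finger_gap: 0.629
grip_force: 68.3
time: 8.1
position: [0.5464, -0.0095, 0.2609]
tool_rot: [[0.998, -0.068, 0.0], [-0.068, -0.998, -0.001], [0.0, 0.001, -1.0]]
contact_force: [-0.4, -1.6, -0.6]
finger_gap: 0.634
grip_force: 68.3
tray_floor [0.5419 0.1119 0.0191] 0.6
trigger_pad [ 0.5477 -0.1391  0.0017] 0.3
lino1_mid [ 0.5419 -0.0074  0.2461] 0.88
station (547.5, 195.9, 320.8, 151.9, 86.0)Traceback (most recent call last):
  File "<stdin>", line 7, in <module>
ValueError: attempt to get argmax of an empty sequence
```

View pics/w3.png

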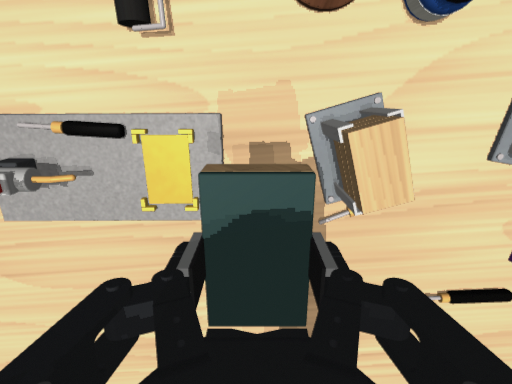

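The wrist view shows the block held squarely at (258,250). The yellow tray pocket lies at about (133–198, 129–210), the gun to its left at (30,175), and the gouge on the board at (90,128). I compute the tray centre.

```bash
python3 - <<'E'
from h import *
KT=cam('wrist');im=cv2.imread('pics/w3.png');s=status.sense();print(s['position'],np.round(s['tool_rot'],4).tolist())
print(im[170,168],im[132,140])
h=cv2.cvtColor(im,cv2.COLOR_BGR2HSV);m=cv2.inRange(h,(22,150,100),(34,255,255));m[:,:125]=0;m[:,210:]=0;m[:120]=0;m[220:]=0
print(m.sum()/255,maskpoly(m>0,KT,.017))
x=np.argwhere(m)[:,::-1]
print(plane([[168,170],[133,129],[193,129],[142,210],[198,210],[222,114],[222,220]],KT,.012).round(4).tolist())
print(cv2.minAreaRect(x.astype(np.float32)), plane([cv2.minAreaRect(x.astype(np.float32))[0]],KT,.017))
print('holdblk',plane([[201,172],[313,172],[307,325],[208,325]],KT,.257).round(4).tolist())
E
```

```text
[ 0.54626857 -0.00886527  0.26074529] [[0.9977, -0.0676, -0.0001], [-0.0676, -0.9977, 0.0], [-0.0001, -0.0, -1.0]]
[ 87 211 231] [100 230 233]
3218.0 (540.9, 107.9, 110.4, 67.5, -3.7)
[[0.5412, 0.1126, 0.012], [0.5987, 0.1491, 0.012], [0.5933, 0.0711, 0.012], [0.4857, 0.1592, 0.012], [0.4802, 0.0795, 0.012], [0.6095, 0.0314, 0.012], [0.4625, 0.047, 0.012]]
((165.42791748046875, 169.00523376464844), (84.34405517578125, 59.626258850097656), 85.85537719726562) [[0.54390592 0.11409298 0.017     ]]
holdblk [[0.5934, 0.0137, 0.257], [0.5899, -0.0383, 0.257], [0.5017, -0.0343, 0.257], [0.5055, 0.0211, 0.257]]
```

```bash
python3 -m crank '[[[-0.3,-3,0],[0,0,0],-0.5],[[-0.4,-3.5,0],[0,0,0],-0.5],[[-0.4,-3.5,0],[0,0,0],-0.5],[[-0.3,-2,2],[0,0,0],-0.5],[[0,0,4],[0,0,0],-0.5],[[0,0,4.5],[0,0,0],-0.5],[[0,0,4.5],[0,0,0],-0.5],[[0,0,3],[0,0,0],-0.5],[[0,0,2],[0,0,0],-0.5],[[0,0,0],[0,0,0],-0.5],[[0,0,0],[0,0,0],-0.5]]'
python3 - <<'E'
from h import *
s=status.sense();print(s['position'],s['tool_rot'][:2,0])
a=vision.get_image('wrist');a=cv2.resize(a,(400,300))
im=vision.get_image('side');cv2.imwrite('pics/side_raw.png',im);b=cv2.resize(im[215:275,200:280],(400,300),interpolation=2)
im=vision.get_image('scene');c=cv2.resize(im[190:250,260:340],(400,300),interpolation=2)
cv2.imwrite('pics/p1.png',np.vstack([np.hstack([a,b]),np.hstack([c,c*0])]));cv2.imwrite('pics/scene_raw.png',im)
for n in('side','scene'):
  for q in vision.pinpoint(n,'lino1_mid')[:2]:print(n,np.round(q['position'],4),round(q['conf'],2))
E
```

```text
time: 9.5
position: [0.5405, 0.1125, 0.0613]
tool_rot: [[0.998, -0.067, -0.0], [-0.067, -0.998, 0.0], [-0.0, -0.0, -1.0]]
contact_force: [0.2, 0.5, 0.0]
finger_gap: 0.63
grip_force: 68.3
[0.54052234 0.11250368 0.06130765] [ 0.99777705 -0.06664054]
side [0.54   0.1123 0.0477] 0.76
scene [0.5402 0.1137 0.0474] 0.6
```

View pics/p1.png

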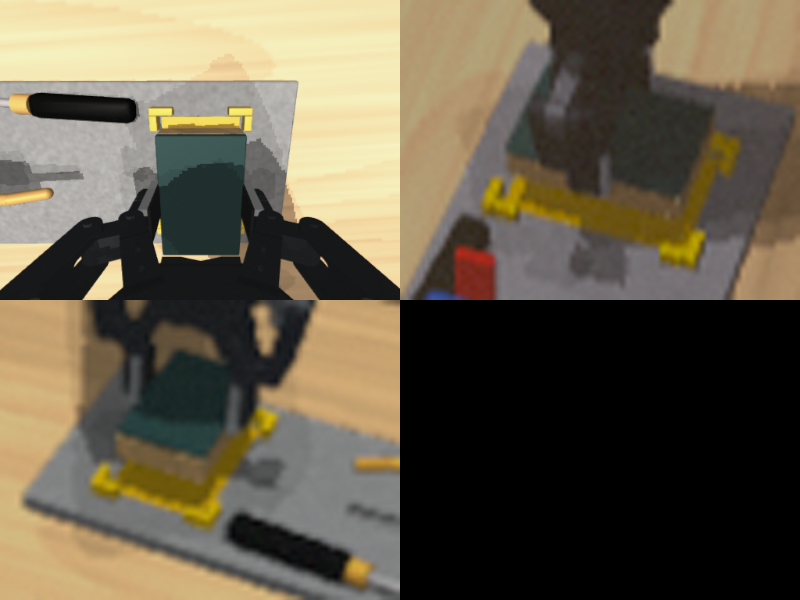

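The block is centred across the pocket: the stops span 150–252 px and the block's far edge 156–246 px. It is aligned and hovers about 2 cm above the floor, so I lower it gently.

```bash
python3 -m crank '[[[0,0,0.7],[0,0,0],-0.5],[[0,0,0.7],[0,0,0],-0.5],[[0,0,0.4],[0,0,0],-0.5],[[0,0,0.3],[0,0,0],-0.5],[[0,0,0.1],[0,0,0],-0.5],[[0,0,0],[0,0,0],-0.5],[[0,0,0],[0,0,0],-0.5]]'
python3 -m crank '[[[0,0,0.05],[0,0,0],-0.5],[[0,0,0.05],[0,0,0],-0.5],[[0,0,0],[0,0,0],-0.5]]'
```

```text
time: 10.45
position: [0.5404, 0.1127, 0.039]
tool_rot: [[0.998, -0.066, 0.0], [-0.066, -0.998, 0.0], [0.0, -0.0, -1.0]]
contact_force: [-0.2, 0.3, -0.0]
finger_gap: 0.635
grip_force: 68.3
time: 10.75
position: [0.5404, 0.1127, 0.0384]
tool_rot: [[0.998, -0.066, 0.001], [-0.066, -0.998, 0.0], [0.001, -0.0, -1.0]]
contact_force: [-1.8, -0.3, 4.8]
finger_gap: 0.638
grip_force: 68.9
```

Contact shows 4.8 N, so the block is on the floor. I release it and rise.

```bash
python3 -m crank '[[[0,0,0],[0,0,0],0],[[0,0,0],[0,0,0],0.5],[[0,0,0],[0,0,0],1],[[0,0,0],[0,0,0],1],[[0,0,0],[0,0,0],1],[[0,0,0],[0,0,0],1]]'
python3 -m crank '[[[0,0,-1],[0,0,0],1],[[0,0,-2],[0,0,0],1],[[0,0,-4],[0,0,0],1],[[0,0,-4.5],[0,0,0],1],[[0,0,-4.5],[0,0,0],1],[[0,0,-4],[0,0,0],1],[[0,0,-2],[0,0,0],1],[[0,0,0],[0,0,0],1],[[0,0,0],[0,0,0],1]]'
python3 - <<'E'
from h import *
KT=cam('wrist');im=vision.get_image('wrist');cv2.imwrite('pics/w4.png',im)
for c in('wrist','side','scene'):
  if c!='wrist':vision.get_image(c)
  for t in('lino1_mid','grip_mid','trigger_pad','station'):
    for q in vision.pinpoint(c,t)[:1]:print(c,t,np.round(q['position'],4),round(q['conf'],2))
s=status.sense();print(s['time'],s['position'],s['finger_gap'])
E
```

```text
time: 11.35
position: [0.5402, 0.1126, 0.0378]
tool_rot: [[0.998, -0.066, -0.0], [-0.066, -0.998, 0.0], [-0.0, -0.0, -1.0]]
contact_force: [0.2, 0.4, -0.9]
finger_gap: 0.998
grip_force: 0.0
time: 12.25
position: [0.5402, 0.1127, 0.2584]
tool_rot: [[0.998, -0.066, 0.001], [-0.066, -0.998, 0.0], [0.001, -0.0, -1.0]]
contact_force: [-0.1, 0.3, 0.2]
finger_gap: 1.001
grip_force: 0.0
wrist lino1_mid [0.5343 0.1123 0.0257] 0.95
wrist grip_mid [0.5565 0.3048 0.1435] 0.57
wrist trigger_pad [0.5506 0.275  0.1418] 0.94
side lino1_mid [0.5402 0.1102 0.0234] 0.72
side grip_mid [0.5554 0.3043 0.1425] 0.74
side trigger_pad [0.5547 0.2731 0.1411] 0.5
side station [ 0.543   0.1152 -0.0016] 0.79
scene lino1_mid [0.5395 0.1109 0.0249] 0.83
scene grip_mid [0.5546 0.3009 0.1424] 0.58
scene trigger_pad [7.632e-01 1.177e-01 1.000e-04] 0.62
scene station [0.5404 0.1112 0.0043] 0.9
13.0 [0.54019086 0.11260957 0.25784642] 1.002964216982639
```

View pics/w4.png

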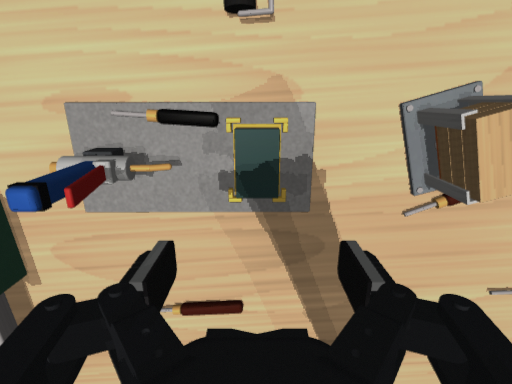

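The block lies inside the four yellow stops at (258,162), green face up. The gun's blue grip top is at (27,195) and the red trigger at (85,188). I move above the grip.

```bash
python3 -m crank '[[[0,-2.7,0],[0,0,0],1],[[0.1,-4,0],[0,0,0],1],[[0.1,-4.5,0],[0,0,0],1],[[0.1,-4.5,0],[0,0,0],1],[[0,-3,0],[0,0,0],1],[[0,0,0],[0,0,0],1],[[0,0,0],[0,0,0],1]]'
python3 - <<'E'
from h import *
KT=cam('wrist');im=vision.get_image('wrist');cv2.imwrite('pics/w5.png',im)
for t in('grip_mid','trigger_pad'):
    for q in vision.pinpoint('wrist',t)[:1]:print(t,np.round(q['position'],4),round(q['conf'],2))
h=cv2.cvtColor(im,cv2.COLOR_BGR2HSV)
for n,m in(('blue',cv2.inRange(h,(105,120,60),(130,255,255))),('red',cv2.inRange(h,(0,150,60),(8,255,255))|cv2.inRange(h,(172,150,60),(180,255,255)))):
    n_,l,st,c=cv2.connectedComponentsWithStats(m)
    for k in 1+np.argsort(-st[1:,4])[:2]:print(n,st[k],plane([c[k]],KT,.172 if n=='blue' else .165).round(4),maskpoly(l==k,KT,.172 if n=='blue' else .165))
s=status.sense();print(s['time'],s['position'])
E
```

```text
time: 13.7
position: [0.5553, 0.2998, 0.2574]
tool_rot: [[0.998, -0.065, -0.001], [-0.065, -0.998, -0.0], [-0.001, 0.0, -1.0]]
contact_force: [0.2, -0.4, -0.8]
finger_gap: 1.0
grip_force: 0.0
grip_mid [0.5555 0.3036 0.146 ] 0.64
trigger_pad [0.5522 0.2738 0.1438] 0.63
blue [240 190  29  25 677] [[0.556 0.302 0.172]] (555.8, 301.8, 22.3, 20.2, 86.3)
blue [242 163  25  22 462] [[0.5783 0.2999 0.172 ]] (579.0, 300.1, 18.6, 16.6, 86.3)
red [269 168  31  43 640] [[0.5626 0.2765 0.165 ]] (563.2, 275.8, 42.4, 13.9, 36.4)
red [298 307  55   9 355] [[0.44   0.2434 0.165 ]] (440.3, 243.0, 50.7, 8.2, 88.5)
13.85 [0.55623737 0.29725434 0.25792461]
```

View pics/w5.png

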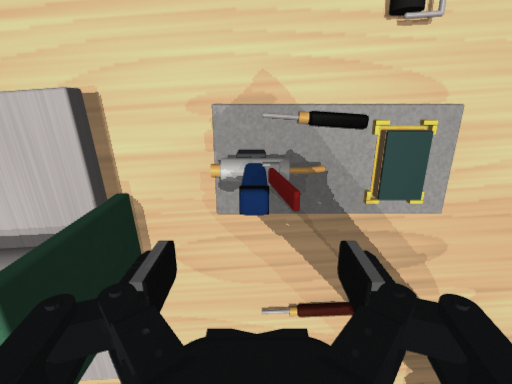

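The grip top (254,190) is 5 mm beyond the tool along y and the trigger (283,190) is on the tray side, both between the jaws. I descend and squeeze.

```bash
python3 -m crank '[[[0,0,2],[0,0,0],1],[[0,0,3],[0,0,0],1],[[0,0,2.5],[0,0,0],1],[[0,0,2],[0,0,0],1],[[0,0,1.2],[0,0,0],1],[[0,0,0.6],[0,0,0],1],[[0,0,0],[0,0,0],1],[[0,0,0],[0,0,0],1]]'
python3 -m crank '[[[0,0,0],[0,0,0],0.4],[[0,0,0],[0,0,0],0.1],[[0,0,0],[0,0,0],-0.1],[[0,0,0],[0,0,0],-0.25],[[0,0,0],[0,0,0],-0.4],[[0,0,0],[0,0,0],-0.5]]'
```

```text
time: 14.65
position: [0.5562, 0.2991, 0.146]
tool_rot: [[0.998, -0.067, 0.002], [-0.067, -0.998, 0.001], [0.001, -0.001, -1.0]]
contact_force: [0.4, 0.4, 0.7]
finger_gap: 0.997
grip_force: 0.0
time: 15.25
position: [0.5564, 0.2987, 0.1459]
tool_rot: [[0.998, -0.067, 0.002], [-0.067, -0.998, -0.0], [0.002, -0.0, -1.0]]
contact_force: [1.0, -2.1, 6.7]
finger_gap: 0.348
grip_force: 62.9
```

The opening reads 0.348 with 63 N. With the same 2 mm bias as on the 56 mm block, that is 32 mm, so the trigger is fully home. I hold for about a second, then release.

```bash
python3 -m crank '[[[0,0,0],[0,0,0],-0.5],[[0,0,0],[0,0,0],-0.5],[[0,0,0],[0,0,0],-0.5],[[0,0,0],[0,0,0],-0.5],[[0,0,0],[0,0,0],-0.5],[[0,0,0],[0,0,0],-0.5],[[0,0,0],[0,0,0],-0.5],[[0,0,0],[0,0,0],-0.5],[[0,0,0],[0,0,0],-0.5]]'
python3 -m crank '[[[0,0,0],[0,0,0],-0.2],[[0,0,0],[0,0,0],0.1],[[0,0,0],[0,0,0],0.5],[[0,0,0],[0,0,0],1],[[0,0,0],[0,0,0],1],[[0,0,0],[0,0,0],1],[[0,0,0],[0,0,0],1]]'
python3 -m crank '[[[0,0,-1],[0,0,0],1],[[0,0,-2.5],[0,0,0],1],[[0,0,-3],[0,0,0],1],[[0,0,-3],[0,0,0],1],[[0,0,-2],[0,0,0],1],[[0,0,-1],[0,0,0],1],[[0,0,0],[0,0,0],1],[[0,0,0],[0,0,0],1]]'
python3 - <<'E'
from h import *
for c in('wrist','side','scene'):
  KT=cam(c);im=vision.get_image(c)
  for t in('lino1_mid','lino2_mid','trigger_pad'):
    for q in vision.pinpoint(c,t)[:1]:print(c,t,np.round(q['position'],4),round(q['conf'],2))
  if c=='wrist':
    b=im
    for q in vision.trace(c,'lino1_mid')[:1]:print(maskpoly(q['pixels'],KT,.034))
a=cv2.imread('pics/w5.png');d=cv2.absdiff(a,b).max(2);d=cv2.erode((d>70).astype(np.uint8),np.ones((3,3)))
print('changed px in board',d[100:220,205:470].sum(),'all',d.sum())
s=status.sense();print(s['time'],s['position'],s['finger_gap'])
E
```

```text
time: 16.15
position: [0.5564, 0.2987, 0.1459]
tool_rot: [[0.998, -0.067, 0.002], [-0.067, -0.998, -0.0], [0.002, -0.0, -1.0]]
contact_force: [0.9, -2.1, 5.8]
finger_gap: 0.352
grip_force: 62.8
time: 16.85
position: [0.5555, 0.2998, 0.1453]
tool_rot: [[0.998, -0.066, 0.001], [-0.066, -0.998, 0.001], [0.0, -0.001, -1.0]]
contact_force: [-0.3, -0.2, -1.0]
finger_gap: 1.0
grip_force: 0.0
time: 17.65
position: [0.5553, 0.2988, 0.269]
tool_rot: [[0.998, -0.066, -0.001], [-0.066, -0.998, -0.0], [-0.001, 0.001, -1.0]]
contact_force: [-0.5, -0.3, -0.4]
finger_gap: 1.003
grip_force: 0.0
wrist lino1_mid [0.5367 0.115  0.0246] 0.6
wrist lino2_mid [0.3017 0.2534 0.0062] 0.59
wrist trigger_pad [0.5468 0.2723 0.1441] 0.83
(540.7, 117.8, 90.4, 64.4, -3.8)
side lino1_mid [0.5387 0.1108 0.0232] 0.74
side lino2_mid [ 0.5713 -0.3898  0.0959] 0.65
side trigger_pad [0.551  0.2716 0.1439] 0.51
scene lino1_mid [ 0.5749 -0.3906  0.073 ] 0.64
scene lino2_mid [ 0.5774 -0.3926  0.0936] 0.71
scene trigger_pad [0.5558 0.2719 0.1387] 0.48
changed px in board 578 all 1643
18.3 [0.55558962 0.29898725 0.26987086] 0.9951416209850193
```

```bash
python3 - <<'E'
from h import *
cv2.imwrite('pics/f.png',np.hstack([cv2.resize(vision.get_image('wrist'),(400,300)),cv2.resize(vision.get_image('side'),(400,300))]))
E
```

```text
(no output)
```

View pics/f.png

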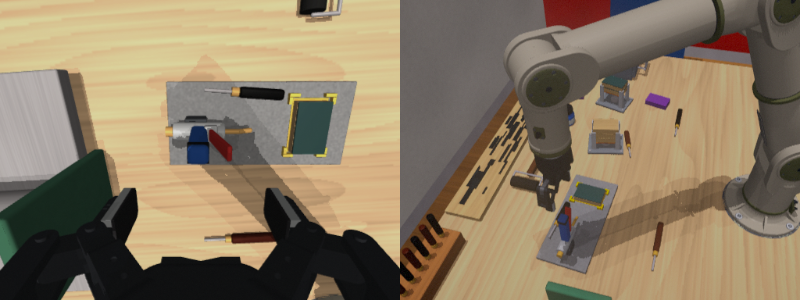

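The block lies flat in the tray at (313,127), the trigger is released, nothing else has moved, and the robot is clear of everything.

```bash
python3 -c "
from rig import workorder
print(workorder.job_done())"
```

```text
the job is handed in; nothing more can be done
None
```

The top lino block is in the tray, flat and linoleum face up. The trigger was squeezed fully home for about a second and released, and the job was handed in at about 18 s; no verdict came back.

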